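# Stack the sample cups and close the keeper

### The arm

A 6-joint arm with a two-finger parallel gripper is mounted at the origin on the work surface. World frame = base frame: x ahead of the robot, y to its left, z up, the work surface at z = 0. Lengths are in m, angles in rad, forces in N, time in s.
With the tool pointing down it reaches from about 0.3 to 0.75 m from the base axis. Payload 8.5 kg.
Tool frame: the origin (TCP) lies on the centre line of the jaws, within the pads' length; the fingertips stand 14 mm ahead of it and the grasp point (between the pads) lies 5 mm behind it (manip.tips_ahead is the distance from the TCP to the fingertips, in m); z points along the fingers, y is the line along which they close (so a half turn about z gives the same grasp; the last joint's range is limited). The gripper opens to 88 mm and grips with 3 to 60 N. Pads are 18 mm wide; open, the fingers measure 123 mm over their backs; the gripper's body (75 mm by 187 mm) begins 45 mm behind the grasp point.
Start: joints at [0.922, 0.381, 1.297, -0, 1.464, -0.215], TCP at [0.231, 0.499, 0.253] pointing down, gripper open.
Joint ranges: [-3.11, 3.11], [-0.89, 2.33], [0.22, 2.48], [-1.42, 4.56], [0.17, 2.85], [-2.88, 2.88]. Speed limits (rad/s): [2.39, 2.39, 3.14, 3.14, 3.14, 3.14].

### API

Orientations are given as a unit quaternion [x, y, z, w].
In Python, from cell import manip, get_image, camera_model, look_for, trace gives the robot as it stands.
- The arm moves only by the tool play_rows, never from a script. Its argument "deltas" is a list of rows, each a list of 2 entries, a list of its own where there are three numbers: the shift along the tool's x, y, z in units of 500 mm (1.0 is 500 mm), then the turn about the tool's z in units of 1.5 rad (1.0 is 1.5 rad). A call has 1 to 5 rows; each row shifts and turns the commanded pose from where the row before left it, along the tool's axes as they then stand; what a row does not reach is not made up. A row lasts 1/8 s, in which the tool goes at most 62.5 mm and 10.7 degrees, less where a joint would pass 70% of its speed; a pose out of reach is approached as far as the arm can. A call with a number of a shift or a turn outside -1 to 1 is refused whole. A call with a gripper value outside its range is refused whole. "claw" is the opening, from 0 (shut) to 1 (fully open), set as the call begins (left out, the last holds). The fingers move at their own pace and stop on an object; the grip force is fixed at half the most. Time passes only in rows, so rows that do not move let the fingers close. It gives the time, the measured TCP pose, the force, the opening and the grip force at its end, in the units of the state.
- manip.get_state(): the state, without advancing time (a new reading comes with each control period).
- get_image(name): name is "scene" or "top" or "wrist"; returns the picture (480x640x3 uint8, red, green, blue); there is no depth.
- camera_model(name): a dict with "fx", "fy", "cx", "cy" (pixels), "origin" and "orientation" of the camera in the world. Camera axes: x right, y down, z forward; pixel columns grow to the right and rows downward; lengths in m; the calibration is good to about 2 mm. The wrist camera is an equidistant fisheye: a pixel r from the principal point sees the ray r / f radians off the axis. A picture is of the moment at which its call begins: read the wrist's pose just before it. camera_model takes no time and is no camera call; for the wrist camera it gives the pose at the moment of the call.
- manip.sign_off(): hands the job in; it is judged then, once.
Trained networks look in the newest picture that a camera, given by its name, has taken for a name from the list of things; names that differ only in an ending like _2 or _b are one class to them, and where a whole thing is asked for, a point or a joint stands for the part that bears it (a point fixed in the world has none). Each returns a list of dicts, best first, with "conf" (0 to 1); they miss things now and then, are a little off and sometimes report something else, mostly with a low value. They report only what shows in the picture. A call takes as long as a camera call. They do not tell look-alikes from the thing itself.
- look_for(thing, camera): "location" ([column, row] in pixels, amid what is visible of it).
- trace(thing, camera): "region" (480x640 bool, what is visible of it) and "location" ([column, row] in pixels, amid what is visible of it).
The state is a dict: "clock": time; "joint_pos": joint angles; "qvel": joint speeds; "joint_efforts": joint torques, N m; "position": TCP position; "ee_rot": TCP orientation; "wrist_force": force on the tool from outside, world axes, zero at the start; "ft_torque": the same for the moment, N m; "grip_width": finger opening in m; "grip_force": force on a finger pad.
Only numpy, scipy, OpenCV 4.12 (cv2) and the standard library are available. Lean on these libraries where they do the work, as an engineer would, in place of code of your own. Each camera call takes 0.05 s, during which the arm holds its last target. There are 200 camera calls.

### The job

Tidy away the sample cups after the rock lesson: nest the two empty cups from the table, upright and fully home, into the cup standing in the rack, one inside the other. Then slide the rack's keeper along its track until its round disc is centred over the stack. Leave the cup with the rock in it, the loose stone and the jar where they are.

Things in the scene. Friction and masses are not known exactly. Their poses are not given: they have to be found in the camera images.
- cup_rack: White tapered plastic cup in the rack's seat, bottom of the stack. 70 mm high, 60 g, wall 2.5 mm; outside diameter 38 mm at the foot, 60 mm at 50 mm height, then an upright collar 68 to 69 mm wide from 53 mm up to the rim; inner floor 24 mm above the underside, so a fully nested cup stands 24 mm higher than the one below, with 2.5 mm play all round. Origin: centre of its underside; z up.
- cup_a: White tapered plastic cup, same shape and size as cup_rack, empty, standing upright on the table. Origin: centre of its underside; z up, round, so yaw means nothing.
- cup_b: White tapered plastic cup, same shape and size as cup_rack, empty, standing upright on the table. Origin: centre of its underside; z up, round, so yaw means nothing.
- cup_rock: The same kind of cup, standing upright on the table, holding a brown rock that stands out just above the rim (leave it alone). Origin: centre of its underside.
- rock: The brown rock inside cup_rock, about 28 mm wide and 55 mm high, its top about 10 mm above the rim. Origin: centre of its underside.
- stone: Loose grey stone lying on the table, about 65 x 55 x 40 mm (leave it alone). Origin: centre of its underside.
- jar: Closed glass jar, 64 mm wide and 85 mm high, standing on the table (leave it alone). Origin: centre of its underside.
- rack: Fixed grey board 12 mm thick with a black seat ring (8 mm high, 54 mm outside, 46 mm inside) in which the rack cup stands. Origin: on the table under the centre of the seat; the board reaches from -50 to +105 mm in x and -70 to +195 mm in y. The keeper's track runs along the rack's y, at x = +75 mm.
- seat (a point): Centre of the seat ring, on the board's top face (12 mm above the table); axes as the rack's.
- keeper (a joint): Travel of the keeper along its track, 0 to 0.16 m, growing towards the rack's -y; the disc is over the seat's centre at 0.13. It stays where it is left; about 2 N moves it.
- keeper_grip (a point): Centre of the top face of the keeper's black grip block, 189 mm above the table. The block is 28 mm (rack's x) by 22 mm (rack's y) and 46 mm high and stands on the 12 mm wide aluminium post of the keeper, 75 mm beside the disc in the rack's +x.
- keeper_disc (a point): Centre of the underside of the keeper's aluminium disc (50 mm wide, 5 mm thick), 138 mm above the table on a flat arm 14 mm wide; with three cups fully nested the top rim lies 8 mm below it.
Things that resemble listed ones, but are neither listed nor needed, are in the scene too. Leave any yellow look-alike of the cup_a alone.

How it is judged:
On the way:
1. both empty cups are fully nested in the rack cup while the keeper is still clear of the stack (its disc more than 40 mm to the side of the seat) (((z of cup_a in the frame of cup_rack between 0.021 and 0.027 m and z of cup_b in the frame of cup_rack between 0.045 and 0.051 m) or (z of cup_b in the frame of cup_rack between 0.021 and 0.027 m and z of cup_a in the frame of cup_rack between 0.045 and 0.051 m)) and horizontal distance between each of cup_a, cup_b and cup_rack below 0.009 m and horizontal distance between cup_rack and seat below 0.007 m and height (world z) of cup_rack below 0.016 m and angle between each of cup_rack, cup_a, cup_b's own z axis and vertical below 0.08 rad and horizontal distance between keeper_disc and seat above 0.04 m), for 0.2 s.
At the end, for the whole second after the job is handed in: The rack cup stands upright in its seat (within 7 mm), the two empty cups are nested in it one inside the other, each fully home (24 and 48 mm above the rack cup, within 3 mm), centred within 9 mm and upright, all at rest, and the keeper's disc is centred over the seat within 10 mm (((z of cup_a in the frame of cup_rack between 0.021 and 0.027 m and z of cup_b in the frame of cup_rack between 0.045 and 0.051 m) or (z of cup_b in the frame of cup_rack between 0.021 and 0.027 m and z of cup_a in the frame of cup_rack between 0.045 and 0.051 m)) and horizontal distance between each of cup_a, cup_b and cup_rack below 0.009 m and horizontal distance between cup_rack and seat below 0.007 m and height (world z) of cup_rack below 0.016 m and angle between each of cup_rack, cup_a, cup_b's own z axis and vertical below 0.08 rad and horizontal distance between keeper_disc and seat below 0.01 m and linear speed of each of cup_a, cup_b, cup_rack below 0.02 m/s); the robot touches nothing.
It fails at once if the cup with the rock, or its rock, moved more than 25 mm (distance of any of cup_rock, rock from where it was at the start of the episode above 0.025 m).
It fails at once if the stone or the jar moved more than 25 mm (distance of any of stone, jar from where it was at the start of the episode above 0.025 m).
It also fails if it takes over 64 s, if anything falls off the work surface, if the arm or the gripper's body presses on something with over 40 N, if the wrist force passes 120 N, or if a joint passes its speed limit or range.

## Working session

There is one attempt and no reset: what is moved stays moved. The work goes in short steps, Python scripts to look and compute and a tool call to move; the robot and the scene stay as the last step left them, time stands still between calls to the robot, and variables do not carry over. Pictures are saved under pics/ and viewed, at most 10 in all, crops included, and the job is handed in when it is done.

Besides the shell and the picture viewer there is one more tool, called after ">>>" as name(argument=value, ...), one argument or row to a line, values as JSON. play_rows: Moves the arm, as the interface text tells. Shifts and turns lie within -1 to 1; 1 stands for 500 mm of shift or 1.5 rad of turn. Its arguments: {"type":"object","properties":{"deltas":{"type":"array"},"claw":{"type":"number"}},"required":["deltas"]}

```bash
mkdir -p pics; cat > h.py <<'E'
import numpy as np, cv2
from scipy.spatial.transform import Rotation as R
from cell import manip, get_image, camera_model, look_for, trace
def ray(cam,p,m=None):
    m=m or camera_model(cam)
    x=(p[0]-m['cx'])/m['fx'];y=(p[1]-m['cy'])/m['fy']
    if cam=='wrist':
        r=np.hypot(x,y); s=np.sin(r)/r if r>1e-9 else 1
        d=np.array([x*s,y*s,np.cos(r)])
    else: d=np.array([x,y,1.])
    return np.array(m['origin']),R.from_quat(m['orientation']).apply(d)
def at(cam,p,z,m=None):
    o,d=ray(cam,p,m); return o+d*(z-o[2])/d[2]
def save(cam,name):
    im=get_image(cam); cv2.imwrite('pics/'+name,im[:,:,::-1]); return im
E
python3 - <<'E'
from h import *
for c in('scene','top'):
    im=save(c,c+'0.png'); m=camera_model(c); print(c,m)
    for t in('cup_a','cup_rock','rock','rack','keeper_grip','keeper_disc','jar','stone'):
        print(t,[(np.round(d['location']).tolist(),round(d['conf'],2),np.round(at(c,d['location'],{'cup_a':.06,'keeper_grip':.18,'keeper_disc':.143}.get(t,.03)),3).tolist()) for d in look_for(t,c)])
print(manip.get_state()['clock'],manip.get_state()['ee_rot'],manip.get_state()['position'])
E
```

```text
scene {'fx': 583.4180853104808, 'fy': 583.4180853104808, 'cx': 317.20527249393245, 'cy': 235.3409855008722, 'origin': array([ 1.23568119, -0.1716692 ,  0.99597437]), 'orientation': array([ 0.6856028 ,  0.64942714, -0.22015447, -0.24438741])}
cup_a [([211.0, 190.0], 0.85, [0.36, -0.336, 0.06]), ([137.0, 224.0], 0.79, [0.448, -0.484, 0.06]), ([288.0, 259.0], 0.76, [0.554, -0.173, 0.06]), ([203.0, 234.0], 0.63, [0.482, -0.346, 0.06])]
cup_rock [([293.0, 218.0], 0.83, [0.422, -0.16, 0.03])]
rock [([288.0, 206.0], 0.79, [0.387, -0.169, 0.03])]
rack [([439.0, 270.0], 0.82, [0.574, 0.13, 0.03])]
keeper_grip [([459.0, 238.0], 0.88, [0.61, 0.133, 0.18])]
keeper_disc [([461.0, 234.0], 0.91, [0.571, 0.151, 0.143])]
jar [([354.0, 327.0], 0.81, [0.695, -0.056, 0.03])]
stone [([209.0, 297.0], 0.58, [0.614, -0.331, 0.03])]
top {'fx': 498.87440587024196, 'fy': 498.87440587024196, 'cx': 317.5625809455105, 'cy': 233.7620017858547, 'origin': array([ 0.29939734, -0.11916221,  1.1530868 ]), 'orientation': array([-0.69268716,  0.71273663, -0.08097263,  0.07506277])}
cup_a [([478.0, 276.0], 0.9, [0.441, -0.484, 0.06]), ([284.0, 170.0], 0.75, [0.697, -0.058, 0.06]), ([417.0, 315.0], 0.74, [0.358, -0.343, 0.06]), ([416.0, 261.0], 0.62, [0.476, -0.349, 0.06]), ([338.0, 232.0], 0.58, [0.547, -0.178, 0.06])]
cup_rock [([328.0, 284.0], 0.56, [0.435, -0.152, 0.03])]
rock [([333.0, 281.0], 0.57, [0.442, -0.164, 0.03])]
rack [([204.0, 234.0], 0.92, [0.559, 0.13, 0.03])]
keeper_grip [([184.0, 222.0], 0.76, [0.55, 0.137, 0.18]), ([332.0, 287.0], 0.37, [0.41, -0.155, 0.18])]
keeper_disc [([178.0, 221.0], 0.71, [0.561, 0.158, 0.143])]
jar [([284.0, 168.0], 0.91, [0.715, -0.056, 0.03])]
stone [([402.0, 204.0], 0.97, [0.617, -0.332, 0.03]), ([178.0, 220.0], 0.18, [0.593, 0.191, 0.03])]
0.9 [2.15190166e-01 9.76572164e-01 8.75145479e-06 1.17648116e-05] [0.23117022 0.49905287 0.25275422]
```

View pics/top0.png

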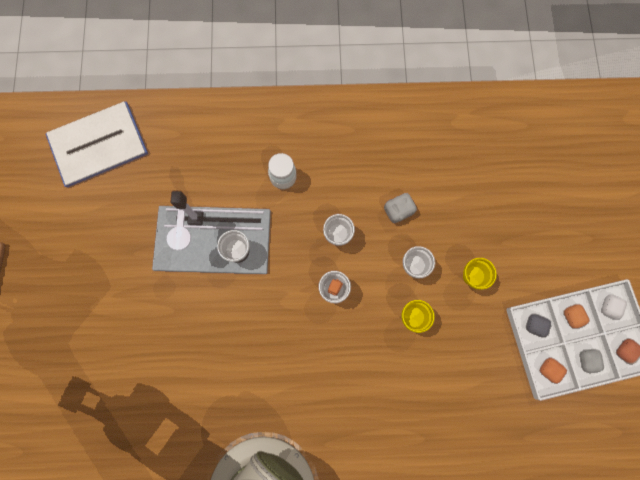

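View pics/scene0.png

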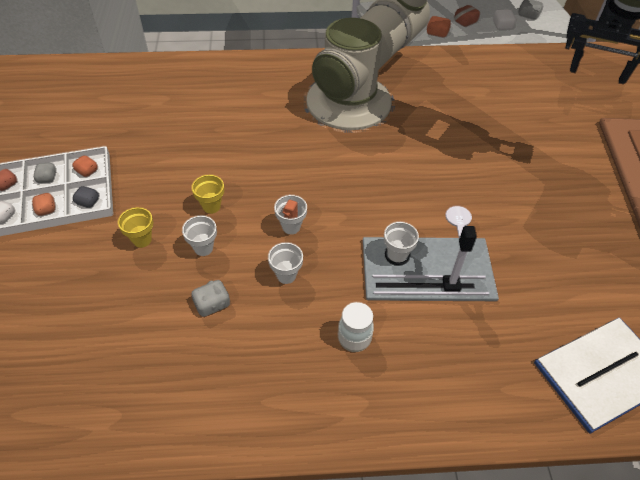

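Scene: the white empty cups are at top (339,230) and (419,262). Possible mix-ups are the yellow cups (418,316) and (480,273), the rock cup (334,287), the rack cup (234,246) and the jar lid (282,165). I choose the two white empty cups. Next I fit their silhouettes.

```bash
cat >> h.py <<'E'
from scipy.optimize import minimize
def proj(cam,P,m=None):
    m=m or camera_model(cam)
    q=R.from_quat(m['orientation']).inv().apply(np.asarray(P)-m['origin'])
    if cam=='wrist':
        r=np.hypot(q[:,0],q[:,1]);k=np.arctan2(r,q[:,2])/np.maximum(r,1e-9)
        q=np.c_[q[:,:2]*k[:,None]]
    else: q=q[:,:2]/q[:,2:]
    return q*[m['fx'],m['fy']]+[m['cx'],m['cy']]
T=np.linspace(0,2*np.pi,72,endpoint=False)
CUP=[(19,0),(30,50),(34.3,53),(34.5,70)]
def cuphull(cam,x,y,z0,m,prof=CUP):
    P=np.vstack([np.c_[x+r/1e3*np.cos(T),y+r/1e3*np.sin(T),0*T+z0+h/1e3] for r,h in prof])
    return cv2.convexHull(proj(cam,P,m).astype(np.float32))[:,0]
def fit(cam,mask,x0,z0,m=None,prof=CUP):
    m=m or camera_model(cam)
    def f(v):
        h=cuphull(cam,v[0],v[1],z0,m,prof); a=np.zeros((480,640),np.uint8)
        cv2.fillPoly(a,[np.round(h*16).astype(np.int32)],255,cv2.LINE_AA,4)
        a=a/255.; return np.abs(a-mask).sum()/mask.sum()
    r=minimize(f,x0,method='Nelder-Mead',options=dict(initial_simplex=[x0,np.add(x0,[.01,0]),np.add(x0,[0,.01])],xatol=1e-4,fatol=1e-4))
    return r.x,r.fun
E
python3 - <<'E'
from h import *
for c in('top','scene'):
    get_image(c)
    for t,z0 in(('cup_a',0),('cup_rack',.012),('cup_rock',0)):
        for d in trace(t,c):
            p=at(c,d['location'],z0+.05); x,e=fit(c,d['region'],p[:2],z0)
            print(c,t,round(d['conf'],2),np.round(d['location']),np.round(x,4),round(e,3))
    for d in trace('rack',c)[:1]:
        r=d['region'].astype(np.uint8); h=max(cv2.findContours(r,0,2)[0],key=cv2.contourArea)
        for k in(4,8,12):
            q=cv2.approxPolyDP(cv2.convexHull(h),k,True)[:,0]; print('rack',k,[np.round(at(c,p,.012)[:2],4).tolist() for p in q])
    for t,z in(('keeper_disc',.143),('keeper_grip',.189),('jar',.08)):
        for d in trace(t,c)[:1]:
            ys,xs=np.nonzero(d['region']);print(t,d['conf'],np.round(d['location']),xs.min(),xs.max(),ys.min(),ys.max())
im=get_image('top'); cr=np.hstack([im[200:340,140:360],im[200:340,360:510]])
cv2.imwrite('pics/crop1.png',cv2.resize(cr,None,fx=2.1,fy=2.1,interpolation=2)[:,:,::-1])
E
```

```text
top cup_a 0.93 [479. 275.] [ 0.4469 -0.4856] 0.088
top cup_a 0.8 [416. 312.] [ 0.3574 -0.3421] 0.115
top cup_a 0.69 [417. 261.] [ 0.4754 -0.3532] 0.097
top cup_rack 0.63 [234. 247.] [0.5202 0.0557] 0.114
top cup_rock 0.69 [330. 286.] [ 0.4264 -0.1631] 0.632
rack 4 [[0.6287, 0.241], [0.67, 0.2093], [0.6167, -0.0169], [0.4688, -0.0112], [0.4832, 0.2512]]
rack 8 [[0.6287, 0.241], [0.6694, 0.1903], [0.6167, -0.0169], [0.4688, -0.0112], [0.4832, 0.2512]]
rack 12 [[0.6287, 0.241], [0.6694, 0.1903], [0.6167, -0.0169], [0.4688, -0.0112], [0.4832, 0.2512]]
keeper_disc 0.7 [178. 219.] 167 202 191 249
keeper_grip 0.86 [180. 220.] 167 203 191 249
jar 0.74 [283. 167.] 268 294 153 188
scene cup_a 0.93 [137. 222.] [ 0.4442 -0.4865] 0.099
scene cup_a 0.83 [210. 192.] [ 0.3573 -0.3437] 0.129
scene cup_a 0.73 [287. 261.] [ 0.5511 -0.1786] 0.134
scene cup_a 0.57 [201. 230.] [ 0.4749 -0.3527] 0.101
scene cup_rack 0.58 [401. 237.] [0.5172 0.0543] 0.126
scene cup_rock 0.85 [294. 220.] [ 0.4245 -0.1652] 0.602
rack 4 [[0.4106, 0.2345], [0.4907, 0.2514], [0.6365, 0.2383], [0.6188, -0.0223], [0.4674, -0.0075], [0.3882, 0.1984]]
rack 8 [[0.4106, 0.2345], [0.6365, 0.2383], [0.6188, -0.0223], [0.4674, -0.0075], [0.3882, 0.1984]]
rack 12 [[0.4106, 0.2345], [0.6365, 0.2383], [0.6188, -0.0223], [0.4674, -0.0075]]
keeper_disc 0.72 [458. 235.] 442 476 206 291
keeper_grip 0.72 [462. 240.] 443 477 206 291
jar 0.95 [355. 327.] 338 373 302 351
```

View pics/crop1.png

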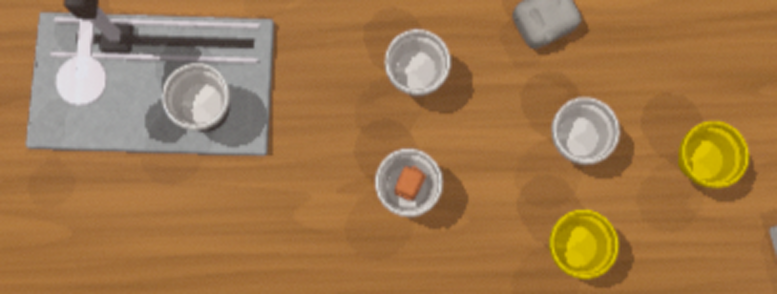

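The crop confirms it: the white empty cups are at top (339,230) and (419,262), beside two yellow ones and the rock cup. Positions: A (0.551,-0.179), B (0.475,-0.353), rack cup about (0.519,0.055), rack yaw about -0.06. I turn the tool first so the jaws close along the rack's x.

>>> play_rows(
  deltas=[
    [[0,0,0],0.12],
    [[0,0,0],0.12],
    [[0,0,0],0.12],
    [[0,0,0],0.12],
    [[0,0,0],0.12],
  ],
  claw=1,
)

```text
clock: 2.38
position: [0.2312, 0.499, 0.2527]
ee_rot: [0.621, 0.784, -0.0, 0.0]
wrist_force: [0.4, -0.9, 0.2]
grip_width: 0.0881
grip_force: 0.0
```

>>> play_rows(
  deltas=[
    [[0,0,0],0.1],
    [[0,0,0],0.1],
    [[0,0,0],0],
  ],
)

```text
clock: 2.75
position: [0.2312, 0.499, 0.2528]
ee_rot: [0.729, 0.685, 0.0, 0.0]
wrist_force: [-0.2, -0.2, 0.3]
grip_width: 0.0881
grip_force: 0.0
```

```bash
cat >> h.py <<'E'
def go(x,y,z):
    s=manip.get_state(); r=R.from_quat(s['ee_rot']); p=np.array(s['position'])
    m=r.as_matrix(); print('t',round(s['clock'],2),'pos',p.round(4),'yaw_y',round(np.arctan2(m[1,1],m[0,1]),4),'w',round(s['grip_width'],4),'F',np.round(s['wrist_force'],1),
     'units',np.round(r.inv().apply(np.array([x,y,z])-p)/.5,4))
E
python3 -c "
from h import *
go(.551,-.179,.2)"
```

```text
t 2.75 pos [0.2312 0.499  0.2528] yaw_y -0.0616 w 0.0881 F [-0.2 -0.2  0.3] units [-1.3141  0.722   0.1055]
```

>>> play_rows(
  deltas=[
    [[-0.1,0.055,0],0],
    [[-0.1,0.055,0],0],
    [[-0.1,0.055,0],0],
    [[-0.1,0.055,0],0],
    [[-0.1,0.055,0],0],
  ],
)

```text
clock: 3.38
position: [0.3531, 0.2392, 0.253]
ee_rot: [0.728, 0.686, 0.0, 0.0]
wrist_force: [0.4, 1.4, -0.5]
grip_width: 0.0884
grip_force: 0.0
```

>>> play_rows(
  deltas=[
    [[-0.1,0.055,0],0],
    [[-0.1,0.055,0],0],
    [[-0.1,0.055,0],0],
    [[-0.1,0.055,0],0],
    [[-0.1,0.055,0],0],
  ],
)

```text
clock: 4.0
position: [0.4747, -0.0192, 0.2529]
ee_rot: [0.728, 0.686, 0.0, 0.0]
wrist_force: [0.2, 0.0, 0.2]
grip_width: 0.0886
grip_force: 0.0
```

>>> play_rows(
  deltas=[
    [[-0.1,0.055,0],0],
    [[-0.1,0.055,0],0],
    [[-0.1,0.055,0.05],0],
    [[0,0,0.05],0],
    [[0,0,0],0],
  ],
)

```text
clock: 4.62
position: [0.5464, -0.1722, 0.2011]
ee_rot: [0.728, 0.685, -0.001, -0.002]
wrist_force: [0.4, 0.3, 0.5]
grip_width: 0.0882
grip_force: 0.0
```

```bash
python3 - <<'E'
from h import *
go(.551,-.179,.2)
m=camera_model('wrist'); save('wrist','w1.png'); print(m)
for d in trace('cup_a','wrist'):
    p=at('wrist',d['location'],.05,m); x,e=fit('wrist',d['region'],p[:2],0,m)
    print(round(d['conf'],2),np.round(d['location']),np.round(x,4),round(e,3))
E
```

```text
t 4.62 pos [ 0.5464 -0.1722  0.2011] yaw_y -0.0611 w 0.0882 F [0.4 0.3 0.5] units [-0.013   0.01    0.0021]
{'fx': 371.64829954431775, 'fy': 371.64829954431775, 'cx': 320.14473758805883, 'cy': 234.97439294821237, 'origin': array([ 0.55105688, -0.10662047,  0.33415564]), 'orientation': array([ 0.99137648, -0.03020334, -0.00561286,  0.12739281])}
0.78 [172. 380.] [ 0.3612 -0.3624] 10.641
0.7 [329. 241.] [ 0.5541 -0.18  ] 0.056
0.59 [262. 389.] [ 0.4742 -0.3548] 1.916
```

View pics/w1.png

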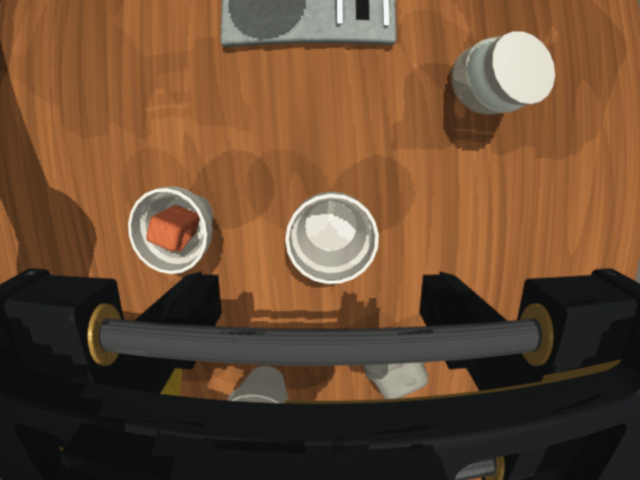

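Wrist view: the cup at (329,241) is well clear of the rock cup (172,230) and the jar (505,70). Descending.

>>> play_rows(
  deltas=[
    [[-0.014,0.014,0.05],0],
    [[0,0,0.06],0],
    [[0,0,0.06],0],
    [[0,0,0.06],0],
    [[0,0,0.044],0],
  ],
)

```text
clock: 5.35
position: [0.5541, -0.1791, 0.0663]
ee_rot: [0.728, 0.685, 0.0, 0.001]
wrist_force: [1.0, -0.0, -0.5]
grip_width: 0.0881
grip_force: 0.0
```

>>> play_rows(
  deltas=[
    [[0,0,0],0],
    [[0,0,0],0],
    [[0,0,0],0],
    [[0,0,0],0],
    [[0,0,0],0],
  ],
  claw=0.6,
)

```text
clock: 5.98
position: [0.5543, -0.1798, 0.0674]
ee_rot: [0.729, 0.685, 0.001, 0.001]
wrist_force: [-0.1, 0.8, 7.1]
grip_width: 0.0686
grip_force: 30.0
```

```bash
python3 - <<'E'
from h import *
go(.553,-.1795,.064); print(manip.get_state()['grip_force'])
m=camera_model('wrist'); save('wrist','w2.png')
for d in trace('cup_a','wrist'):
    p=at('wrist',d['location'],.05,m); x,e=fit('wrist',d['region'],p[:2],0,m)
    print(round(d['conf'],2),np.round(d['location']),np.round(x,4),round(e,3))
E
```

```text
t 5.97 pos [ 0.5543 -0.1798  0.0674] yaw_y -0.0628 w 0.0686 F [-0.1  0.8  7.1] units [ 0.0004 -0.0027  0.0068]
30.0031262404147
0.76 [317. 289.] [ 0.5542 -0.1807] 0.349
```

View pics/w2.png

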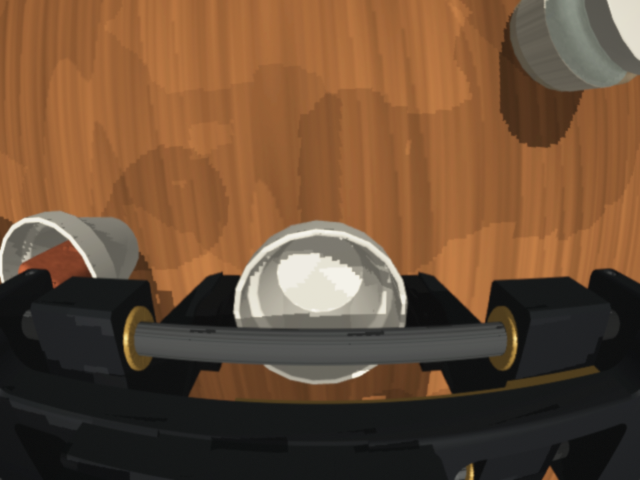

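Gripped at 68.6 mm, cup upright between the pads at (320,300). Lifting and moving towards the rack, stopping short to measure the rack cup.

>>> play_rows(
  deltas=[
    [[0,0,-0.02],0],
    [[0,0,-0.06],0],
    [[0,0,-0.08],0],
    [[0,0,-0.08],0],
    [[0,0,-0.07],0],
  ],
)

```text
clock: 6.7
position: [0.5534, -0.1795, 0.2231]
ee_rot: [0.729, 0.685, 0.0, 0.001]
wrist_force: [-0.0, -0.9, -1.0]
grip_width: 0.0687
grip_force: 30.0
```

>>> play_rows(
  deltas=[
    [[0.06,-0.01,0],0],
    [[0.09,-0.03,0],0],
    [[0.09,-0.03,0],0],
    [[0.05,0,0],0],
    [[0,0,0],0],
  ],
)

```text
clock: 7.32
position: [0.5276, -0.0314, 0.2215]
ee_rot: [0.728, 0.685, 0.0, 0.0]
wrist_force: [-0.3, 0.3, -0.2]
grip_width: 0.0688
grip_force: 30.0
```

```bash
python3 - <<'E'
from h import *
go(.519,.055,.2); print(manip.get_state()['grip_force'])
m=camera_model('wrist'); print(m['origin'])
save('wrist','w3.png')
for d in trace('cup_rack','wrist'):
    p=at('wrist',d['location'],.062,m); x,e=fit('wrist',d['region'],p[:2],.012,m)
    print(round(d['conf'],2),np.round(d['location']),np.round(x,4),round(e,3))
E
```

```text
t 7.33 pos [ 0.5276 -0.0314  0.2215] yaw_y -0.0605 w 0.0688 F [-0.3  0.3 -0.2] units [ 0.1715 -0.0276  0.043 ]
30.000848424048883
[0.53161742 0.03448533 0.35445977]
0.8 [304. 114.] [0.5208 0.054 ] 0.049
```

View pics/w3.png

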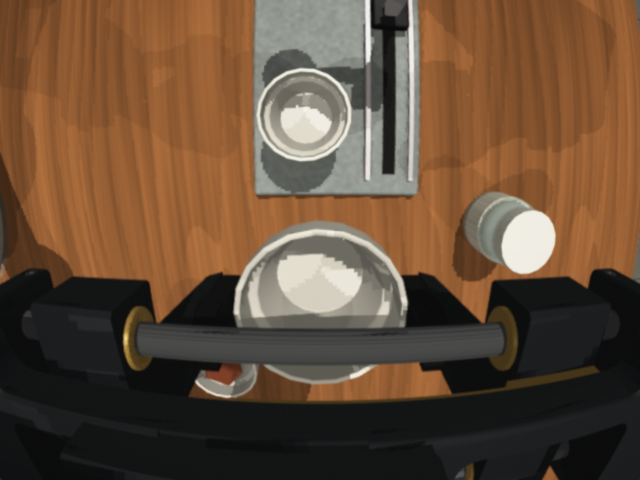

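Rack cup at (304,114) in the wrist view, fit (0.5206,0.0543). Moving above it and lowering.

>>> play_rows(
  deltas=[
    [[0.05,-0.007,0.01],0],
    [[0.07,-0.01,0.02],0],
    [[0.05,-0.007,0.013],0],
    [[0.0,0,0.04],0],
    [[0,0,0.04],0],
  ],
)

```text
clock: 8.05
position: [0.5215, 0.052, 0.1589]
ee_rot: [0.729, 0.684, 0.0, 0.0]
wrist_force: [0.7, -0.1, -0.4]
grip_width: 0.0689
grip_force: 30.0
```

>>> play_rows(
  deltas=[
    [[0,0,0.03],0],
    [[0,0,0.03],0],
    [[0,0,0.02],0],
    [[0,0,0.01],0],
    [[0,0,0],0],
  ],
)

```text
clock: 8.68
position: [0.5212, 0.0526, 0.1142]
ee_rot: [0.729, 0.684, -0.0, -0.0]
wrist_force: [-0.2, 0.1, -1.0]
grip_width: 0.0686
grip_force: 30.0
```

```bash
python3 -c "
from h import *
go(.5206,.055,.1035)"
```

```text
t 8.68 pos [0.5212 0.0526 0.1142] yaw_y -0.0633 w 0.0686 F [-0.2  0.1 -1. ] units [ 0.0047 -0.0016  0.0215]
```

>>> play_rows(
  deltas=[
    [[0.004,-0.001,0],0],
    [[0,0,0.006],0],
    [[0,0,0.006],0],
    [[0,0,0.005],0],
    [[0,0,0],0],
  ],
)

```text
clock: 9.3
position: [0.5207, 0.0549, 0.1055]
ee_rot: [0.729, 0.684, -0.0, -0.0]
wrist_force: [0.1, -0.1, -0.4]
grip_width: 0.0687
grip_force: 30.0
```

>>> play_rows(
  deltas=[
    [[0,0,0.004],0],
    [[0,0,0.004],0],
    [[0,0,0],0],
  ],
)

```text
clock: 9.68
position: [0.521, 0.055, 0.1033]
ee_rot: [0.729, 0.685, 0.001, 0.001]
wrist_force: [-4.2, -0.6, 14.7]
grip_width: 0.0689
grip_force: 30.0
```

```bash
python3 -c "
from h import *
go(.5206,.055,.1035)"
```

```text
t 9.68 pos [0.521  0.055  0.1033] yaw_y -0.0628 w 0.0689 F [-4.2 -0.6 14.7] units [-0.     -0.0008 -0.0004]
```

Seated at the expected height (0.1033). Releasing, rising, and moving to cup B.

>>> play_rows(
  deltas=[
    [[0,0,-0.003],0],
    [[0,0,0],0],
    [[0,0,0],0],
    [[0,0,0],0],
  ],
  claw=1,
)

```text
clock: 10.18
position: [0.5208, 0.0549, 0.1031]
ee_rot: [0.729, 0.684, -0.0, -0.0]
wrist_force: [-0.7, 0.7, -0.3]
grip_width: 0.088
grip_force: 0.0
```

>>> play_rows(
  deltas=[
    [[0,0,-0.02],0],
    [[0,0,-0.05],0],
    [[0,0,-0.06],0],
    [[0,0,-0.06],0],
    [[0,0,-0.05],0],
  ],
)

```text
clock: 10.8
position: [0.5208, 0.0549, 0.2252]
ee_rot: [0.729, 0.684, 0.0, 0.001]
wrist_force: [-0.6, 0.2, 0.4]
grip_width: 0.0879
grip_force: 0.0
```

>>> play_rows(
  deltas=[
    [[-0.05,0,0],0],
    [[-0.11,-0.005,0],0],
    [[-0.11,-0.006,0],0],
    [[-0.11,-0.006,0],0],
    [[-0.11,-0.006,0],0],
  ],
)

```text
clock: 11.42
position: [0.4934, -0.1906, 0.224]
ee_rot: [0.729, 0.684, 0.0, 0.0]
wrist_force: [0.2, 0.5, -0.1]
grip_width: 0.0881
grip_force: 0.0
```

>>> play_rows(
  deltas=[
    [[-0.11,-0.006,0],0],
    [[-0.1,-0.006,0],0],
    [[-0.08,-0.006,0],0],
    [[-0.03,0,0],0],
    [[0,0,0],0],
  ],
)

```text
clock: 12.05
position: [0.4748, -0.348, 0.2234]
ee_rot: [0.729, 0.684, 0.0, -0.0]
wrist_force: [-0.1, -0.9, 0.6]
grip_width: 0.0878
grip_force: 0.0
```

```bash
python3 - <<'E'
from h import *
for c,t,z0 in(('top','cup_rack',.012),('scene','cup_rack',.012),('wrist','cup_a',0)):
    m=camera_model(c); get_image(c)
    P=[(r,h) for r,h in CUP]+[(34.5,94)] if t=='cup_rack' else CUP
    for d in trace(t,c):
        p=at(c,d['location'],.05,m); x,e=fit(c,d['region'],p[:2],z0,m,P)
        print(c,t,round(d['conf'],2),np.round(d['location']),np.round(x,4),round(e,3))
go(.475,-.353,.064)
E
```

```text
top cup_rack 0.59 [246. 252.] [0.5269 0.0193] 79.916
top cup_rack 0.21 [234. 239.] [0.5275 0.0556] 1.195
scene cup_rack 0.71 [398. 250.] [0.5188 0.0545] 3.156
scene cup_rack 0.37 [439. 269.] [0.6133 0.1661] 0.798
scene cup_rack 0.21 [404. 229.] [0.5056 0.0583] 0.482
wrist cup_a 0.97 [181. 226.] [ 0.3574 -0.3429] 0.047
wrist cup_a 0.92 [318. 230.] [ 0.4752 -0.354 ] 0.039
wrist cup_a 0.62 [299. 377.] [ 0.4461 -0.4875] 1.021
t 12.35 pos [ 0.4752 -0.347   0.2235] yaw_y -0.0617 w 0.0882 F [-0.2  0.1 -0.1] units [-0.0121  0.0004  0.3191]
```

>>> play_rows(
  deltas=[
    [[-0.013,0,0.06],0],
    [[0,0,0.08],0],
    [[0,0,0.08],0],
    [[0,0,0.06],0],
    [[0,0,0.033],0],
  ],
)

```text
clock: 12.98
position: [0.4744, -0.3537, 0.0655]
ee_rot: [0.729, 0.685, 0.0, -0.001]
wrist_force: [-0.2, 0.1, -0.4]
grip_width: 0.0882
grip_force: 0.0
```

>>> play_rows(
  deltas=[
    [[0,0,0],0],
    [[0,0,0],0],
    [[0,0,0],0],
    [[0,0,0],0],
    [[0,0,0],0],
  ],
  claw=0.6,
)

```text
clock: 13.6
position: [0.4749, -0.3549, 0.068]
ee_rot: [0.729, 0.685, 0.0, 0.001]
wrist_force: [-0.4, 0.6, 7.0]
grip_width: 0.0674
grip_force: 30.5
```

```bash
python3 -c "
from h import *
go(.528,-.035,.24); print(manip.get_state()['grip_force'])"
```

```text
t 13.6 pos [ 0.4749 -0.3549  0.068 ] yaw_y -0.0629 w 0.0674 F [-0.4  0.6  7. ] units [ 0.6446  0.0664 -0.345 ]
30.48652279190719
```

>>> play_rows(
  deltas=[
    [[0,0,-0.02],0],
    [[0,0,-0.06],0],
    [[0,0,-0.09],0],
    [[0,0,-0.09],0],
    [[0,0,-0.085],0],
  ],
)

```text
clock: 14.22
position: [0.4742, -0.3542, 0.2415]
ee_rot: [0.729, 0.684, -0.0, 0.0]
wrist_force: [-0.1, 0.6, -0.8]
grip_width: 0.0669
grip_force: 30.5
```

>>> play_rows(
  deltas=[
    [[0.05,0.005,0],0],
    [[0.1,0.01,0],0],
    [[0.1,0.01,0],0],
    [[0.1,0.01,0],0],
    [[0.1,0.01,0],0],
  ],
)

```text
clock: 14.85
position: [0.5104, -0.1287, 0.2384]
ee_rot: [0.729, 0.685, -0.0, -0.001]
wrist_force: [0.1, 0.3, 0.2]
grip_width: 0.0669
grip_force: 30.5
```

>>> play_rows(
  deltas=[
    [[0.1,0.01,0],0],
    [[0.07,0.01,0],0],
    [[0.025,0.001,0],0],
    [[0,0,0],0],
  ],
)

```text
clock: 15.35
position: [0.5272, -0.0342, 0.2388]
ee_rot: [0.729, 0.685, -0.0, -0.0]
wrist_force: [-1.0, -1.2, -0.7]
grip_width: 0.0676
grip_force: 30.5
```

```bash
python3 - <<'E'
from h import *
go(.5206,.055,.2); print(manip.get_state()['grip_force'])
m=camera_model('wrist'); im=save('wrist','w4.png').copy()
for x,y,z in((.5206,.0546,.106),(.5206,.0546,.082)):
    P=np.c_[x+.0345*np.cos(T),y+.0345*np.sin(T),0*T+z]; 
    for q in proj('wrist',P,m)[::2]: cv2.circle(im,tuple(int(v) for v in np.round(q)),0,(255,0,0) if z>.1 else (0,255,0),-1)
cv2.imwrite('pics/w4.png',im[:,:,::-1])
E
```

```text
t 15.35 pos [ 0.5272 -0.0342  0.2388] yaw_y -0.0618 w 0.0676 F [-1.  -1.2 -0.7] units [ 0.1772 -0.0241  0.0776]
30.48491232097149
```

View pics/w4.png

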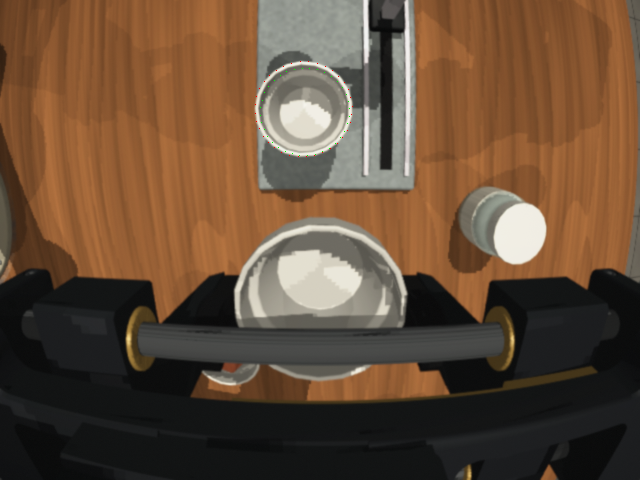

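The overlaid rim at nested height (red) coincides with the stack's rim at (304,108), so the first cup is home. Lowering the second.

>>> play_rows(
  deltas=[
    [[0.05,-0.007,0.02],0],
    [[0.075,-0.01,0.03],0],
    [[0.052,-0.007,0.027],0],
    [[0,0,0.03],0],
    [[0,0,0.03],0],
  ],
)

```text
clock: 16.02
position: [0.5212, 0.0534, 0.1701]
ee_rot: [0.729, 0.684, -0.0, 0.0]
wrist_force: [0.3, -0.5, -0.6]
grip_width: 0.0676
grip_force: 30.5
```

>>> play_rows(
  deltas=[
    [[0,0,0.025],0],
    [[0,0,0.02],0],
    [[0,0,0.015],0],
    [[0,0,0],0],
  ],
)

```text
clock: 16.52
position: [0.5211, 0.0543, 0.1404]
ee_rot: [0.729, 0.684, -0.0, -0.0]
wrist_force: [-0.5, 0.0, -1.4]
grip_width: 0.067
grip_force: 30.5
```

```bash
python3 -c "
from h import *
go(.5206,.0545,.1278)"
```

```text
t 16.52 pos [0.5211 0.0543 0.1404] yaw_y -0.0631 w 0.067 F [-0.5  0.  -1.4] units [ 0.0004 -0.0011  0.0252]
```

>>> play_rows(
  deltas=[
    [[0,-0.001,0.006],0],
    [[0,0,0.006],0],
    [[0,0,0.006],0],
    [[0,0,0.003],0],
    [[0,0,0],0],
  ],
)

```text
clock: 17.15
position: [0.5207, 0.0544, 0.1302]
ee_rot: [0.729, 0.685, -0.0, -0.0]
wrist_force: [-0.1, -0.8, 0.2]
grip_width: 0.0673
grip_force: 30.5
```

>>> play_rows(
  deltas=[
    [[0,0,0.004],0],
    [[0,0,0.004],0],
    [[0,0,0],0],
  ],
)

```text
clock: 17.52
position: [0.521, 0.0545, 0.1279]
ee_rot: [0.729, 0.685, 0.001, 0.001]
wrist_force: [-4.5, 0.0, 15.3]
grip_width: 0.0674
grip_force: 30.3
```

```bash
python3 -c "
from h import *
go(.5206,.0545,.1278)"
```

```text
t 17.52 pos [0.521  0.0545 0.1279] yaw_y -0.0629 w 0.0674 F [-4.5  0.  15.3] units [-0.0001 -0.0008  0.0002]
```

Seated at the expected height. Releasing, rising, and moving to look at the keeper.

>>> play_rows(
  deltas=[
    [[0,0,-0.003],0],
    [[0,0,0],0],
    [[0,0,0],0],
    [[0,0,0],0],
  ],
  claw=1,
)

```text
clock: 18.02
position: [0.5207, 0.0544, 0.1275]
ee_rot: [0.729, 0.684, -0.0, -0.0]
wrist_force: [1.2, -0.8, 1.0]
grip_width: 0.0881
grip_force: 0.0
```

>>> play_rows(
  deltas=[
    [[0,0,-0.02],0],
    [[0,0,-0.06],0],
    [[0,0,-0.08],0],
    [[0,0,-0.08],0],
    [[0,0,-0.06],0],
  ],
)

```text
clock: 18.65
position: [0.5207, 0.0545, 0.2803]
ee_rot: [0.729, 0.684, 0.001, 0.001]
wrist_force: [0.5, -0.2, -0.7]
grip_width: 0.0883
grip_force: 0.0
```

>>> play_rows(
  deltas=[
    [[0.03,0.06,0],0],
    [[0.03,0.06,0],0],
    [[0.02,0.035,0],0],
    [[0,0,0],0],
  ],
)

```text
clock: 19.15
position: [0.601, 0.0898, 0.2776]
ee_rot: [0.729, 0.685, -0.0, -0.0]
wrist_force: [-0.3, -0.1, -0.4]
grip_width: 0.0879
grip_force: 0.0
```

```bash
python3 - <<'E'
from h import *
go(.603,.18,.28)
m=camera_model('wrist'); im=save('wrist','w5.png').copy()
c,s=np.cos(-.0625),np.sin(-.0625)
W=lambda a,b,z:[.5206+c*a-s*b,.0545+s*a+c*b,z]
for P,col in((np.c_[.5206+.0345*np.cos(T),.0545+.0345*np.sin(T),0*T+.130],(255,0,0)),
  (np.array([W(.075+u,.13+v,.189) for u in np.linspace(-.014,.014,8) for v in(-.011,.011)]),(0,255,0)),
  (np.array([W(.025*np.cos(t),.13+.025*np.sin(t),.143) for t in T]),(0,0,255))):
    for q in proj('wrist',P,m): cv2.circle(im,tuple(int(v) for v in np.round(q)),0,col,-1)
cv2.imwrite('pics/w5.png',im[:,:,::-1])
E
```

```text
t 19.15 pos [0.601  0.0898 0.2776] yaw_y -0.0622 w 0.0879 F [-0.3 -0.1 -0.4] units [ 0.1803 -0.0072 -0.0048]
```

View pics/w5.png

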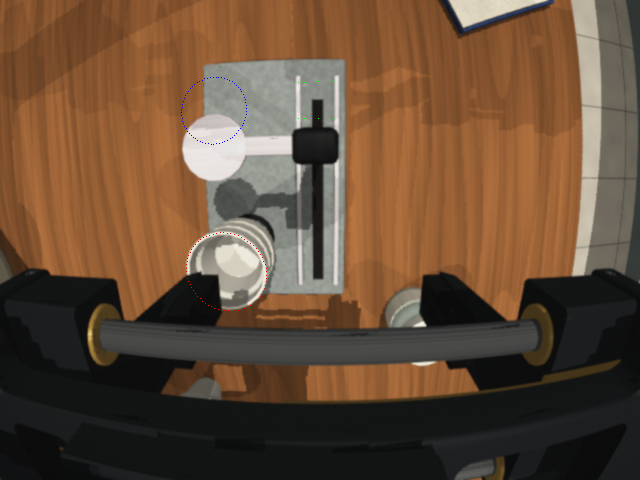

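The stack matches its expected rim (red). The keeper isn't at joint 0: its disc is at (214,148) and grip block at (315,146). Working out the travel.

```bash
python3 - <<'E'
from h import *
m=camera_model('wrist')
g=at('wrist',[315.5,145.5],.189,m); d=at('wrist',[214,147.5],.143,m)
c,s=np.cos(-.0625),np.sin(-.0625); r=np.array([[c,s],[-s,c]])
for n,p in(('grip',g),('disc',d)): print(n,p.round(4),'in rack',(r@(p[:2]-[.5206,.0545])).round(4))
im=get_image('wrist')
dark=(im[120:175,285:345].max(2)<45).astype(np.uint8); ys,xs=np.nonzero(dark); print(xs.min()+285,xs.max()+285,ys.min()+120,ys.max()+120)
E
```

```text
grip [0.6017 0.1518 0.189 ] in rack [0.0749 0.1022]
disc [0.5267 0.156  0.143 ] in rack [-0.0002  0.1017]
294 338 120 174
```

>>> play_rows(
  deltas=[
    [[0.06,-0.003,0],0],
    [[0.064,-0.003,0],0],
    [[0,0,0.05],0],
    [[0,0,0.06],0],
    [[0,0,0.06],0],
  ],
)

```text
clock: 19.88
position: [0.6007, 0.1511, 0.1927]
ee_rot: [0.729, 0.684, 0.0, 0.0]
wrist_force: [0.5, -0.1, 0.1]
grip_width: 0.0882
grip_force: 0.0
```

>>> play_rows(
  deltas=[
    [[0,0,0.037],0],
    [[0,0,0],0],
    [[0,0,0],0],
  ],
  claw=0.5,
)

```text
clock: 20.25
position: [0.6017, 0.1513, 0.1757]
ee_rot: [0.729, 0.684, 0.001, 0.001]
wrist_force: [0.3, -0.2, -0.1]
grip_width: 0.0601
grip_force: 0.0
```

>>> play_rows(
  deltas=[
    [[0,0,0],0],
    [[0,0,0],0],
    [[0,0,0],0],
    [[0,0,0],0],
    [[0,0,0],0],
  ],
  claw=0.2,
)

```text
clock: 20.88
position: [0.6017, 0.1515, 0.1745]
ee_rot: [0.729, 0.684, 0.0, 0.0]
wrist_force: [0.3, -0.7, 2.2]
grip_width: 0.0281
grip_force: 30.0
```

```bash
python3 -c "
from h import *
go(.6017,.1518,.174); print(manip.get_state()['grip_force'])
go(.5206+.0749-.0002,.0545-.0047,.174)"
```

```text
t 20.88 pos [0.6017 0.1515 0.1745] yaw_y -0.063 w 0.0281 F [ 0.3 -0.7  2.2] units [0.0005 0.     0.0009]
29.999880432151258
t 20.88 pos [0.6017 0.1515 0.1745] yaw_y -0.063 w 0.0281 F [ 0.3 -0.7  2.2] units [-2.039e-01  1.000e-04  9.000e-04]
```

Gripped the block (28.1 mm). Sliding 102 mm along the track.

>>> play_rows(
  deltas=[
    [[-0.02,0,0],0],
    [[-0.04,0,0],0],
    [[-0.04,0,0],0],
    [[-0.04,0,0],0],
    [[-0.035,0,0],0],
  ],
)

```text
clock: 21.5
position: [0.5962, 0.0625, 0.1744]
ee_rot: [0.729, 0.684, 0.0, 0.0]
wrist_force: [5.8, 2.8, 2.5]
grip_width: 0.0281
grip_force: 30.0
```

>>> play_rows(
  deltas=[
    [[-0.02,0,0],0],
    [[-0.009,0,0],0],
    [[0,0,0],0],
    [[0,0,0],0],
  ],
)

```text
clock: 22.0
position: [0.5954, 0.0487, 0.1744]
ee_rot: [0.729, 0.684, -0.0, 0.001]
wrist_force: [5.2, -1.7, 1.5]
grip_width: 0.028
grip_force: 30.0
```

```bash
python3 -c "
from h import *
go(.5953,.0498,.174)"
```

```text
t 22.0 pos [0.5954 0.0487 0.1744] yaw_y -0.0635 w 0.028 F [ 5.2 -1.7  1.5] units [ 0.0022 -0.0004  0.0008]
```

>>> play_rows(
  deltas=[
    [[0,0,0],0],
    [[0,0,0],0],
    [[0,0,0],0],
    [[0,0,0],0],
  ],
  claw=0.7,
)

```text
clock: 22.5
position: [0.5949, 0.0498, 0.1741]
ee_rot: [0.729, 0.685, -0.0, -0.0]
wrist_force: [-0.4, -0.5, -0.2]
grip_width: 0.0614
grip_force: 0.0
```

>>> play_rows(
  deltas=[
    [[0,0,-0.04],0],
    [[0,0,-0.08],0],
    [[0,0,-0.08],0],
    [[0,0,-0.06],0],
    [[-0.05,0,0],0],
  ],
)

```text
clock: 23.12
position: [0.5939, 0.0256, 0.3068]
ee_rot: [0.728, 0.685, 0.002, 0.002]
wrist_force: [-0.4, 0.3, -0.9]
grip_width: 0.0617
grip_force: 0.0
```

>>> play_rows(
  deltas=[
    [[-0.1,-0.03,0],0],
    [[-0.05,-0.03,0],0],
    [[0,0,0],0],
    [[0,0,0],0],
  ],
)

```text
clock: 23.62
position: [0.5591, -0.0476, 0.3043]
ee_rot: [0.729, 0.685, 0.0, -0.0]
wrist_force: [0.4, 0.3, -0.2]
grip_width: 0.0614
grip_force: 0.0
```

```bash
python3 - <<'E'
from h import *
go(.5953,.0498,.174)
m=camera_model('wrist'); im=save('wrist','w6.png').copy()
for rr,z,col in((.0345,.130,(255,0,0)),(.025,.143,(0,0,255))):
    for q in proj('wrist',np.c_[.5206+rr*np.cos(T),.0545+rr*np.sin(T),0*T+z],m): cv2.circle(im,tuple(int(v) for v in np.round(q)),0,col,-1)
cv2.imwrite('pics/w6.png',cv2.resize(im[0:300,170:470],None,fx=2,fy=2,interpolation=0)[:,:,::-1])
E
```

```text
t 23.62 pos [ 0.5591 -0.0476  0.3043] yaw_y -0.0627 w 0.0614 F [ 0.4  0.3 -0.2] units [0.1989 0.0599 0.2606]
```

View pics/w6.png

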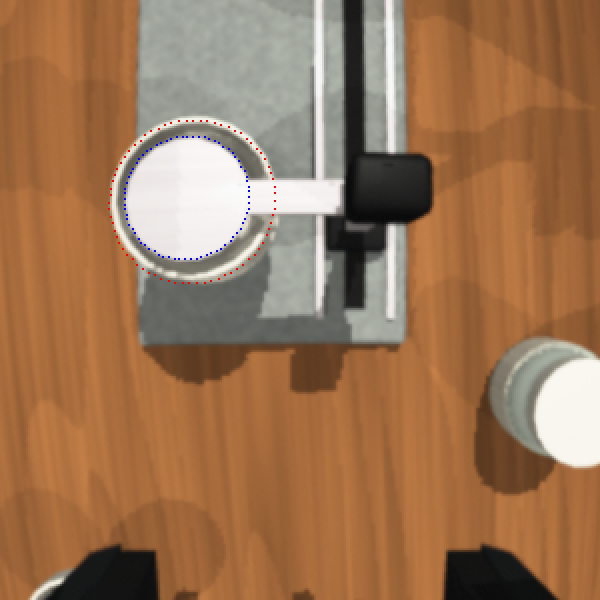

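The disc (crop 187,198) sits on its blue target circle, and the stack rim lies on the red circle. The arm is clear, so I'm handing in.

```bash
python3 -c "
from h import *
print(manip.sign_off())"
```

```text
the job is handed in; nothing more can be done
None
```

Both empty white cups are nested in the rack cup and the keeper's disc sits over the stack; I handed the job in at about 24 s, with the rock cup, stone and jar never touched, and sign-off returned no verdict.

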